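# Slacken the checkout belt drive and hold its tensioner open

## Task

Get the checkout's belt drive ready for its new belt. First slide the idler roller along the plate, without lifting it, from the red ring until its base stands inside the green ring, and let go of it. Then push the red post of the sprung yellow tensioner arm back with the fingers, past the click of the orange pawl and on nearly to the arm's end stop, and finish while holding it there with the fingers, leaving the other things on the counter alone.

Things in the scene. Friction and masses are not known exactly. Their poses are not given: they have to be found in the camera images.
- drive_unit: Belt drive on a grey plate fixed to the counter; origin on its underside, z up, x away from the robot at yaw 0 (it may be turned). In its frame, mm: plate x -120..120, y -150..190, 10 thick; blue motor, 70 square, with pulley at (0, 155), top 67 above the counter; pawl between low guides about (52, 85), top 36; black rubber end stop of the arm, diameter 17, at (104, -43), top 30.
- red_mark: Red painted ring on the plate, outer diameter 80 mm, flat; origin at its centre on the plate's top. The idler starts about here.
- green_mark: Green painted ring on the plate, outer diameter 80 mm, flat; origin at its centre on the plate's top, 130 mm from the red ring's centre. The plate between the rings is flat and free. Which ring is left and which is right changes.
- idler_center (a point): Centre, 35 mm above the underside, of the loose idler roller (about 0.4 to 0.8 kg): a round dark steel foot, 60 mm diameter and 20 mm high, standing on the plate; on it an upright white roller, 36 mm diameter, from 20 to 64 mm above the underside (thin black band at its foot), and a 12 mm steel stub on top up to 70 mm. z up.
- pivot (a point): Fixed pivot of the tensioner arm on the plate's top; the arm swings about the vertical line through this point.
- post_mid (a point): Middle of the upright red post fixed on the yellow tensioner arm, 130 mm from the pivot: a 24 mm diameter cylinder, from 24 to 67 mm above the counter; this point is 45 mm above it. The flat arm under it is 16 mm wide, top 24 mm above the counter; a steel tooth pin 33 mm farther out reaches 28 mm; the steel cap over the pivot, 30 mm diameter, 42 mm.
- tensioner (a joint): Angle of the arm, rad: 0 relaxed (a spring keeps it there), 0.70 at the end stop; grows as the post is pushed back, roughly along +x of drive_unit (clockwise from above). At the post the spring resists with about 4 N at 0, rising evenly to 10 N at 0.70; from 0.29 to 0.37 the pawl adds up to 5 N. The click is over by 0.41; the pawl alone would hold the arm at 0.40.
- pawl (a joint): Displacement of the sprung orange pawl slider, m: 0 in its rest position, up to 0.012 pushed outwards; the arm's tooth pushes it out to about 0.006 and it snaps back to 0 once the tooth has passed.
- tin: Bystander, leave alone: small can, 40 mm diameter, 50 mm high, standing on the plate's far left corner; origin at its underside's centre.
- screwdriver: Bystander, leave alone: screwdriver lying on the counter, on the right; origin at its underside (at its middle).
- wrench: Bystander, leave alone: wrench lying on the counter just beyond the plate; origin at its underside (at its middle).
- cola: Bystander, leave alone: red-labelled soft-drink can, 62 mm diameter, 120 mm high, on the left; origin at its underside's centre.
- orangeade: Bystander, leave alone: orange-labelled soft-drink can, 62 mm diameter, 120 mm high, on the left; origin at its underside's centre.
- mug: Bystander, leave alone: blue mug, 80 mm diameter, 90 mm high, with a handle, just right of the plate; origin at its underside's centre.
- carton: Bystander, leave alone: cardboard carton 70 x 100 x 50 mm, just right of the plate; origin at its underside's centre.
Mind the look-alikes: they are no part of the job. Leave any turquoise look-alike of the part that bears idler_center alone.

How it is judged:
By the outcome, as a careful person would: the job done as asked, in the order asked, and still so for the second after the job is handed in, while the arm keeps its last pose, push and grip.
It also fails if it takes over 43 s, if anything falls off the work surface, if the arm or the gripper's body presses on something with over 40 N, if the wrist force passes 120 N, or if a joint passes its speed limit or range.

## Robot

A 7-joint arm with a two-finger parallel gripper is mounted at the origin on the work surface. World frame = base frame: x ahead of the robot, y to its left, z up, the work surface at z = 0. Lengths are in m, angles in rad, forces in N, time in s.
With the tool pointing down it reaches from about 0.4 to 0.85 m from the base axis. Payload 4.5 kg.
Tool frame: the origin (TCP) lies on the centre line of the jaws, within the pads' length; the fingertips stand 14 mm ahead of it and the grasp point (between the pads) lies 5 mm behind it; y points along the fingers, z is the direction in which the jaws open and shut, and the axes are right-handed (so a half turn about y gives the same grasp; the last joint's range is limited). The gripper opens to 88 mm and grips with 3 to 60 N. Pads are 18 mm wide; open, the fingers measure 123 mm over their backs; the gripper's body (75 mm by 187 mm) begins 45 mm behind the grasp point.
Start: joints at [-1.167, 0.689, -0.195, 1.565, 0.157, 0.902, -0.215], TCP at [0.226, 0.583, 0.253] pointing down, gripper open.
Joint ranges: [-3.01, 3.01], [-0.46, 2.08], [-1.47, 1.51], [0.13, 2.56], [-1, 4.14], [0.04, 2.09], [-2.66, 2.66]. Speed limits (rad/s): [2.57, 2.57, 3.14, 3.14, 3.14, 3.14, 3.14].

## Interface

Orientations are given as a unit quaternion [x, y, z, w].
In Python, from plant import get_state, imaging, job gives the robot as it stands.
- The arm moves only by the tool send_rows, never from a script. Its argument "motion" is a list that holds one entry, the list of rows, each a list of 7 numbers: the turn, a rotation vector about the tool's x, y, z scaled (see below), then the shift along the tool's x, y, z scaled (see below), then the gripper's target within -1 to 1 (shut at 1, half-way at 0, fully open at -1). In form: [[[rx, ry, rz, tx, ty, tz, gripper], ...]]. A call has exactly 5 rows; each row shifts and turns the commanded pose from where the row before left it, along the tool's axes as they then stand; what a row does not reach is not made up. The controller multiplies each number of a shift by 0.02 m and each number of a turn by 0.08 rad. A row lasts 1/12 s, in which the tool goes at most 41.7 mm and 7.16 degrees, less where a joint would pass 70% of its speed; a pose out of reach is approached as far as the arm can. A call with a number of a shift or a turn outside -1 to 1 is refused whole. A call with a gripper value outside its range is refused whole. The fingers move at their own pace and stop on an object; "force" is the grip in N (left out, the last holds). Time passes only in rows, so rows that do not move let the fingers close, or fill a call up. It gives the time, the measured TCP pose, the force and the opening at its end, in the units of the state.
- get_state(): the state, without advancing time (a new reading comes with each control period).
- imaging.snapshot(name): name is "scene" or "side" or "wrist"; returns a dict with "img" (400x640x3 uint8, red, green, blue), "camera_matrix" (3x3 intrinsics, pixels), "R" (3x3) and "t" (3): a world point X has camera coordinates R X + t; the wrist camera has in their place "hand_eye" (4x4, takes a point from camera to tool coordinates, whose origin is the TCP and whose axes are the tool frame's). Camera axes: x right, y down, z forward; pixel columns grow to the right and rows downward; lengths in m; the calibration is good to about 2 mm. A picture is of the moment at which its call begins: read the wrist's pose just before it. There is no depth.
- job.finish_job(): hands the job in, once; it reports no verdict.
The state is a dict: "clock": time; "q": joint angles; "qd": joint speeds; "joint_torque": joint torques, N m; "tool_pos": TCP position; "eef_rot": TCP orientation; "contact_force": force on the tool from outside, world axes, zero at the start; "moment": the same for the moment, N m; "opening": opening from 0.0 (shut) to 1.0 (fully open).
Only numpy, scipy, OpenCV 4.12 (cv2) and the standard library are available. Lean on these libraries where they do the work, as an engineer would, in place of code of your own. Each camera call takes 0.05 s, during which the arm holds its last target.

## Working session

There is one attempt and no reset: what is moved stays moved. The work goes in short steps, Python scripts to look and compute and a tool call to move; the robot and the scene stay as the last step left them, time stands still between calls to the robot, and variables do not carry over. Pictures are saved under pics/ and viewed, and the job is handed in when it is done.

Besides the shell and the picture viewer there is one more tool, called after ">>>" by a JSON object that holds its "fn" and its "kwargs", one argument or row to a line. send_rows: Moves the arm, as the interface text tells. Its arguments: {"type":"object","properties":{"motion":{"type":"array"},"force":{"type":"number"}},"required":["motion"]}

```bash
mkdir -p pics; ls; python3 - <<'E'
from plant import get_state, imaging
import cv2
s=get_state(); print({k:(v if not hasattr(v,'round') else v) for k,v in s.items()})
for n in ["scene","side"]:
    d=imaging.snapshot(n); cv2.imwrite(f"pics/{n}0.png",d["img"][:,:,::-1]); print(n,d["camera_matrix"],d["R"],d["t"])
E
```

```text
pics
{'clock': 0.0, 'q': array([-1.16718905,  0.68996558, -0.19455182,  1.566364  ,  0.15728817,
        0.90251379, -0.2150914 ]), 'qd': array([-0.00034109,  0.00010676,  0.00171307,  0.00033812,  0.00207149,
       -0.00084921,  0.00119691]), 'joint_torque': array([-4.12093514e-04, -5.27574027e+01, -1.26683347e+00, -1.53426844e+01,
       -5.25453652e-02,  6.86321320e-03,  1.82846484e-04]), 'tool_pos': array([0.22569666, 0.58215735, 0.25191715]), 'eef_rot': array([ 0.69571223, -0.13004541,  0.12987866, -0.69440926]), 'contact_force': array([ 1.01219663, -0.13713661, -0.28173591]), 'moment': array([-0.01491448,  0.02227717, -0.00098027]), 'opening': 1.0003264966552554}
scene [[409.68301661   0.         332.29492229]
 [  0.         409.68301661 197.8765442 ]
 [  0.           0.           1.        ]] [[-0.68683884  0.72665654  0.01492258]
 [ 0.53883064  0.52286914 -0.66050693]
 [-0.48776423 -0.44562107 -0.75067164]] [ 0.38407455 -0.23976406  1.28103319]
side [[490.64260287   0.         316.78309542]
 [  0.         490.64260287 200.56031655]
 [  0.           0.           1.        ]] [[ 0.9015605  -0.43257847 -0.00803363]
 [-0.28877213 -0.58781129 -0.755704  ]
 [ 0.32217902  0.68363276 -0.65486405]] [-0.4651347   0.17919087  1.40826073]
```

View pics/scene0.png

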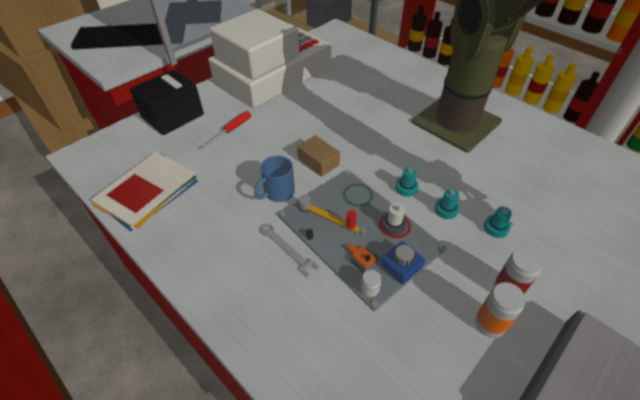

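View pics/side0.png

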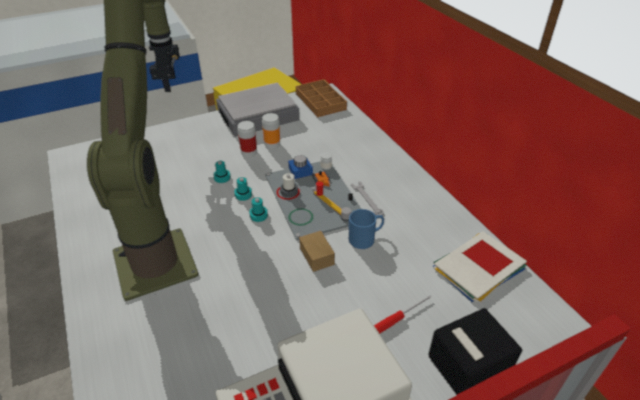

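Both views show the plate clear of the arm. In the scene view the idler is at about (396,215) on the red ring, the green ring at (357,195), the red post at (351,219) and the pivot cap at (306,202). Three turquoise look-alikes stand robot-side of the plate. Next I'll measure.

```bash
cat > h.py <<'E'
import numpy as np, cv2
from plant import get_state, imaging
from scipy.spatial.transform import Rotation as Ro
def ray(d,uv):
    K=d["camera_matrix"]; r=np.linalg.inv(K)@np.array([uv[0],uv[1],1.]); return -d["R"].T@d["t"], d["R"].T@r
def onplane(d,uv,z):
    c,r=ray(d,uv); return c+r*(z-c[2])/r[2]
def proj(d,X):
    p=d["camera_matrix"]@(d["R"]@np.asarray(X)+d["t"]); return p[:2]/p[2]
def tri(dl,uvl):
    A=np.zeros((3,3));b=np.zeros(3)
    for d,uv in zip(dl,uvl):
        c,r=ray(d,uv); r=r/np.linalg.norm(r); P=np.eye(3)-np.outer(r,r); A+=P;b+=P@c
    return np.linalg.solve(A,b)
def mask(img,h0,h1,s,v0,v1=255):
    hsv=cv2.cvtColor(img,cv2.COLOR_RGB2HSV)
    H,S,V=[hsv[...,i].astype(int) for i in range(3)]
    hm=((H>=h0)&(H<=h1)) if h0<=h1 else ((H>=h0)|(H<=h1))
    return (hm&(S>=s)&(V>=v0)&(V<=v1)).astype(np.uint8)
E
python3 - <<'E'
from h import *
box={"scene":(260,155,460,315),"side":(255,140,395,250)}
for n in box:
    d=imaging.snapshot(n); x0,y0,x1,y1=box[n]; f=4 if n=="scene" else 5
    cv2.imwrite(f"pics/{n}z.png",cv2.resize(d["img"][y0:y1,x0:x1,::-1],None,fx=f,fy=f,interpolation=cv2.INTER_CUBIC)[:600])
    for nm,a in {"green":(35,85,60,30),"red":(172,6,110,50),"orange":(7,18,150,100),"yellow":(19,30,120,90),"blue":(105,125,120,40)}.items():
        m=mask(d["img"],*a); m2=np.zeros_like(m); m2[y0:y1,x0:x1]=m[y0:y1,x0:x1]
        k,l,st,c=cv2.connectedComponentsWithStats(m2)
        print(n,nm,[(st[i].tolist(),c[i].round(1).tolist()) for i in range(1,k) if st[i,4]>8])
E
```

```text
scene green [([343, 184, 30, 22, 132], [357.6, 195.1])]
scene red [([347, 210, 10, 19, 158], [351.2, 218.6]), ([379, 218, 32, 20, 144], [394.9, 230.1])]
scene orange [([345, 221, 12, 10, 25], [350.4, 226.6]), ([347, 246, 29, 22, 301], [361.5, 255.1])]
scene yellow [([308, 205, 37, 22, 261], [326.7, 215.1]), ([353, 226, 6, 7, 25], [355.9, 229.2])]
scene blue [([260, 179, 6, 5, 12], [262.8, 180.5]), ([284, 183, 6, 5, 11], [286.6, 185.2]), ([399, 242, 6, 3, 9], [401.7, 242.8]), ([382, 250, 43, 33, 626], [401.7, 266.6])]
side green [([288, 209, 25, 16, 74], [300.3, 217.9])]
side red [([255, 140, 1, 9, 9], [255.0, 144.0]), ([316, 181, 8, 14, 86], [319.2, 187.6]), ([277, 188, 23, 12, 56], [287.3, 194.7])]
side orange [([265, 140, 14, 4, 43], [271.4, 141.1]), ([315, 172, 14, 14, 114], [322.6, 178.4]), ([316, 191, 7, 6, 13], [318.5, 194.3])]
side yellow [([319, 195, 22, 19, 126], [330.6, 203.7])]
side blue [([289, 160, 23, 18, 243], [300.3, 169.6])]
```

View pics/scenez.png

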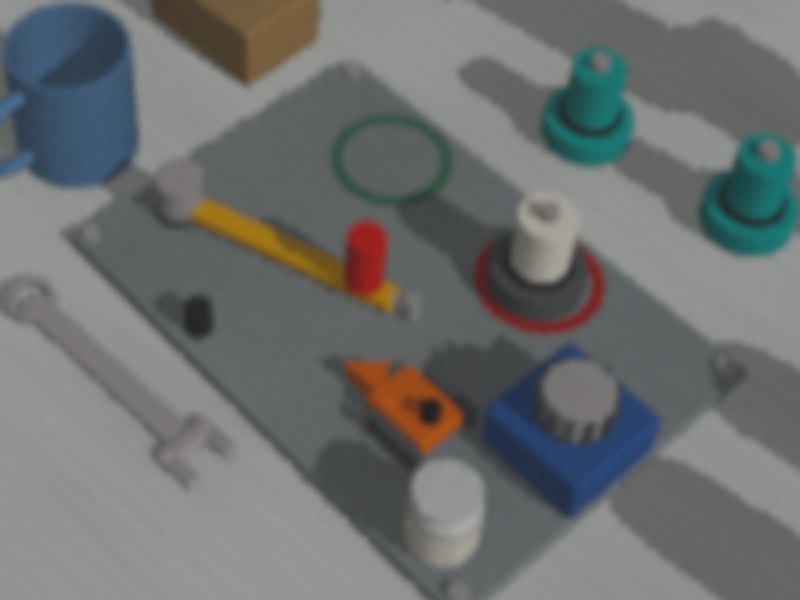

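View pics/sidez.png

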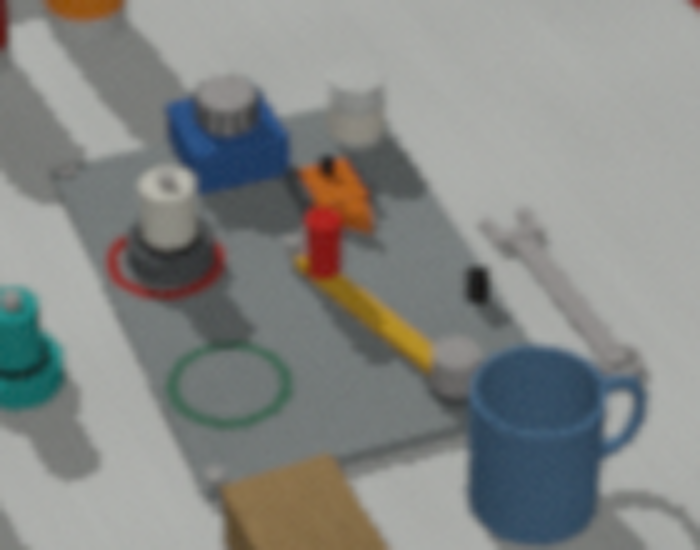

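```bash
cat > m.py <<'E'
from h import *
from scipy.optimize import least_squares
D={n:imaging.snapshot(n) for n in ["scene","side"]}
box={"scene":(260,155,460,315),"side":(255,150,395,250)}
def circ(n,a,big):
    d=D[n];x0,y0,x1,y1=box[n]
    m=mask(d["img"],*a);m2=np.zeros_like(m); m2[y0:y1,x0:x1]=m[y0:y1,x0:x1]
    k,l,st,c=cv2.connectedComponentsWithStats(m2)
    i=[i for i in range(1,k) if st[i,2]>20 and st[i,4]>30][0]
    ys,xs=np.where(l==i); P=np.array([onplane(d,(x,y),.010)[:2] for x,y in zip(xs,ys)])
    return least_squares(lambda p:np.hypot(*(P-p[:2]).T)-0.0375,P.mean(0)).x
f={"scene":lambda x,y:((x+.5)/4-.5+260,(y+.5)/4-.5+155),"side":lambda x,y:((x+.5)/5-.5+255,(y+.5)/5-.5+140)}
for nm,a in {"green":(35,85,60,30),"red":(172,6,110,50)}.items():
    print(nm,[circ(n,a,1).round(4) for n in D])
pts={"post top .067":((366,231),(323,217),.067),"stub .07":((547,207),(167,182),.07),"cap top .042":((180,177),(457,356),.042),
"stop top .03":((197,303),(478,274),.03),"pawl knob":((431,409),(328,163),.036),"plate cornerNearLeft":((738,366),(50,176),.01),"plate NL alt":((738,366),(50,176),.0),
"pulley top":((580,385),(228,95),.067),"tintop":((450,478),(357,85),.06)}
for k,(s,e,z) in pts.items():
    a=f["scene"](*s);b=f["side"](*e)
    print(k,onplane(D["scene"],a,z).round(4)[:2],onplane(D["side"],b,z).round(4)[:2],tri(D.values(),[a,b]).round(4))
E
python3 m.py
```

```text
green [array([ 0.4517, -0.0128]), array([ 0.4521, -0.0137])]
red [array([0.4621, 0.1155]), array([0.4653, 0.1176])]
post top .067 [0.5453 0.0452] [0.547  0.0457] [0.5463 0.0453 0.0677]
stub .07 [0.4603 0.1106] [0.4702 0.1198] [0.4665 0.1129 0.0766]
cap top .042 [ 0.5765 -0.0778] [ 0.575  -0.0852] [ 0.5758 -0.0808  0.0385]
stop top .03 [ 0.6304 -0.0084] [ 0.6312 -0.0099] [ 0.6309 -0.009   0.0296]
pawl knob [0.5949 0.1393] [0.5922 0.1314] [0.5937 0.1372 0.0319]
plate cornerNearLeft [0.4334 0.2397] [0.4277 0.2337] [0.4297 0.2389 0.0055]
plate NL alt [0.426  0.2375] [0.4316 0.246 ] [0.4297 0.2389 0.0055]
pulley top [0.5451 0.1983] [0.5467 0.1935] [0.5462 0.197  0.0658]
tintop [0.6337 0.1823] [0.6351 0.1737] [0.6349 0.1799 0.0571]
```

```bash
cat >> m.py <<'E'
print()
F=lambda n,u:f[n](*u)
print("stub .08",onplane(D["scene"],F("scene",(547,207)),.08),onplane(D["side"],F("side",(167,182)),.08))
for k,(a,z) in {"teal1":((600,62),.07),"teal2":((767,150),.07),"mug L":((6,45),.09),"mug R":((133,45),.09),"mug far":((70,5),.09),"mug near":((70,80),.09)}.items():
    print(k,onplane(D["scene"],F("scene",a),z).round(3))
for k,(a,z) in {"mugl":((470,395),.09),"mugr":((605,395),.09),"carton a":((333,457),.05),"carton b":((222,485),.05)}.items(): print(k,onplane(D["side"],F("side",a),z).round(3))
for k,uv in {"cola":(524,262),"orangeade":(506,297)}.items(): print(k,onplane(D["scene"],uv,.12).round(3))
s=get_state(); R=Ro.from_quat(s["eef_rot"]).as_matrix(); print(R.round(3)) 
E
python3 m.py | sed -n '/^$/,$p'
```

```text
stub .08 [0.46791895 0.11476703 0.08      ] [0.46557158 0.10778802 0.08      ]
teal1 [0.341 0.061 0.07 ]
teal2 [0.332 0.179 0.07 ]
mug L [ 0.604 -0.201  0.09 ]
mug R [ 0.549 -0.145  0.09 ]
mug far [ 0.552 -0.2    0.09 ]
mug near [ 0.597 -0.15   0.09 ]
mugl [ 0.539 -0.164  0.09 ]
mugr [ 0.609 -0.198  0.09 ]
carton a [ 0.464 -0.138  0.05 ]
carton b [ 0.397 -0.131  0.05 ]
cola [0.438 0.398 0.12 ]
orangeade [0.532 0.409 0.12 ]
[[ 0.932 -0.     0.361]
 [-0.361 -0.     0.932]
 [ 0.    -1.    -0.   ]]
```

>>> {"fn": "send_rows", "kwargs": {
  "motion": [
    [[0,-0.86,0,0,0,0,-1],[0,-0.86,0,0,0,0,-1],[0,-0.86,0,0,0,0,-1],[0,-0.86,0,0,0,0,-1],[0,0,0,0.6,0,-0.97,-1]]
  ]
}}

```text
clock: 0.82
tool_pos: [0.2326, 0.566, 0.2528]
eef_rot: [-0.705, 0.032, -0.029, 0.708]
contact_force: [-0.1, 0.7, 0.8]
opening: 1.002
```

>>> {"fn": "send_rows", "kwargs": {
  "motion": [
    [[0,0,0,0.6,0,-1,-1],[0,0,0,0.6,0,-1,-1],[0,0,0,0.6,0,-1,-1],[0,0,0,0.6,0,-1,-1],[0,0,0,0.6,0,-1,-1]]
  ]
}}

```text
clock: 1.23
tool_pos: [0.2867, 0.4561, 0.2528]
eef_rot: [-0.706, 0.033, -0.033, 0.706]
contact_force: [0.3, 0.6, 0.4]
opening: 1.003
```

>>> {"fn": "send_rows", "kwargs": {
  "motion": [
    [[0,0,0,0.6,0,-1,-1],[0,0,0,0.6,0,-1,-1],[0,0,0,0.6,0,-1,-1],[0,0,0,0.6,0,-1,-1],[0,0,0,0.6,0,-1,-1]]
  ]
}}

```text
clock: 1.65
tool_pos: [0.337, 0.3509, 0.2529]
eef_rot: [-0.706, 0.033, -0.034, 0.706]
contact_force: [0.3, 0.1, 0.8]
opening: 1.002
```

>>> {"fn": "send_rows", "kwargs": {
  "motion": [
    [[0,0,0,0.6,0,-1,-1],[0,0,0,0.6,0,-1,-1],[0,0,0,0.6,0,-1,-1],[0,0,0,0.6,0,-1,-1],[0,0,0,0.6,0,-1,-1]]
  ]
}}

```text
clock: 2.07
tool_pos: [0.3874, 0.2457, 0.2529]
eef_rot: [-0.706, 0.033, -0.034, 0.706]
contact_force: [0.2, -0.4, 0.3]
opening: 1.002
```

>>> {"fn": "send_rows", "kwargs": {
  "motion": [
    [[0,0,0,0.66,0,-0.9,-1],[0,0,0,0.66,0.5,-0.9,-1],[0,0,0,0.66,0.5,-0.9,-1],[0,0,0,0.66,0.8,-0.9,-1],[0,0,0,0.66,0.8,-0.9,-1]]
  ]
}}

```text
clock: 2.48
tool_pos: [0.4451, 0.1501, 0.2006]
eef_rot: [-0.706, 0.033, -0.034, 0.707]
contact_force: [-0.0, 0.1, 0.1]
opening: 1.0
```

>>> {"fn": "send_rows", "kwargs": {
  "motion": [
    [[0,0,0,0.66,0.8,-0.9,-1],[0,0,0,0.66,0.8,-0.9,-1],[0,0,0,0,0.8,0,-1],[0,0,0,0,0.5,0,-1],[0,0,0,0,0,0,-1]]
  ]
}}

```text
clock: 2.9
tool_pos: [0.4663, 0.1118, 0.1411]
eef_rot: [0.707, -0.035, 0.033, -0.706]
contact_force: [0.2, -0.1, 1.6]
opening: 0.998
```

```bash
python3 - <<'E'
from h import *
s=get_state(); print(s["clock"],s["tool_pos"],Ro.from_quat(s["eef_rot"]).as_matrix().round(3))
for n in ["wrist","side","scene"]:
    d=imaging.snapshot(n); cv2.imwrite(f"pics/{n}1.png",d["img"][:,:,::-1])
    if n=="wrist": print(d["hand_eye"],d["camera_matrix"])
E
```

```text
2.9 [0.46632221 0.11179555 0.14113493] [[ 0.995 -0.003  0.095]
 [-0.095 -0.001  0.995]
 [-0.003 -1.    -0.001]]
[[-5.98335361e-04  9.60759739e-01  2.77381263e-01 -7.13952381e-02]
 [-1.14561385e-03 -2.77381789e-01  9.60759091e-01 -1.31611281e-01]
 [ 9.99999165e-01  2.57084321e-04  1.26662700e-03  7.49772924e-04]
 [ 0.00000000e+00  0.00000000e+00  0.00000000e+00  1.00000000e+00]] [[308.29131382   0.         320.0612986 ]
 [  0.         308.29131382 198.3910609 ]
 [  0.           0.           1.        ]]
```

View pics/wrist1.png

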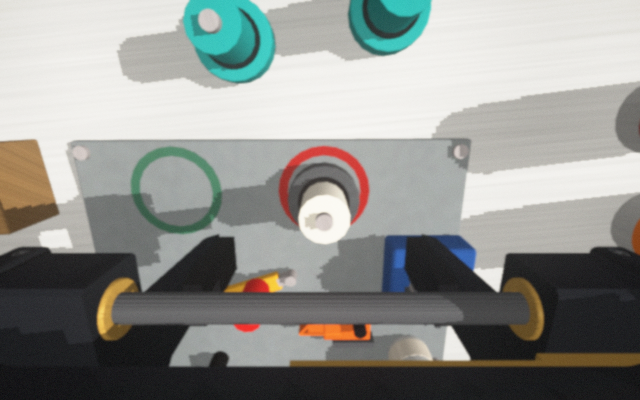

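View pics/side1.png

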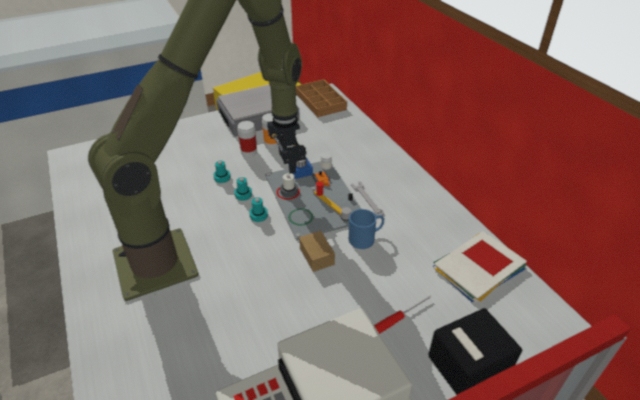

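Wrist view: green ring centre at about (175,190), red ring (325,190), idler stub (323,221), with the jaws straddling the idler. I'll compute positions.

```bash
cat >> h.py <<'E'
def won(uv,z,s,d):
    R=Ro.from_quat(s["eef_rot"]).as_matrix(); H=d["hand_eye"]; r=np.linalg.inv(d["camera_matrix"])@np.array([uv[0],uv[1],1.])
    c=R@H[:3,3]+s["tool_pos"]; v=R@H[:3,:3]@r
    return c+v*(z-c[2])/v[2]
E
python3 - <<'E'
from h import *
s=get_state(); d=imaging.snapshot("wrist"); print(s["tool_pos"])
for k,uv,z in [("stub",(323,221),.08),("red",(325,190),.01),("green",(175,190),.01)]: print(k,won(uv,z,s,d).round(4))
for nm,a in {"green":(35,85,60,30),"red":(172,6,110,50)}.items():
    m=mask(d["img"],*a); m[:145]=0; m[235:]=0
    k,l,st,c=cv2.connectedComponentsWithStats(m)
    i=1+np.argmax(st[1:,4]); ys,xs=np.where(l==i)
    P=np.array([won((x,y),.01,s,d)[:2] for x,y in zip(xs,ys)])
    from scipy.optimize import least_squares
    r=least_squares(lambda p:np.hypot(*(P-p[:2]).T)-p[2],[*P.mean(0),.037],loss="soft_l1",f_scale=.002); print(nm,r.x,st[i])
E
```

```text
[0.46718226 0.11297249 0.14319677]
stub [0.4682 0.1159 0.08  ]
red [0.4651 0.1187 0.01  ]
green [ 0.4527 -0.0136  0.01  ]
green [ 0.45223219 -0.01349068  0.03587907] [ 130  145   90   86 1942]
red [0.4649498  0.11582733 0.03648972] [ 277  145   90   77 1520]
```

>>> {"fn": "send_rows", "kwargs": {
  "motion": [
    [[0,0,0,0,0.9,0.05,-1],[0,0,0,0,0.9,0,-1],[0,0,0,0,0.9,0,-1],[0,0,0,0,0.9,0,-1],[0,0,0,0,0.6,0,-1]]
  ]
}}

```text
clock: 3.52
tool_pos: [0.4674, 0.1141, 0.0583]
eef_rot: [-0.706, 0.033, -0.033, 0.707]
contact_force: [0.1, -0.1, 0.3]
opening: 0.998
```

>>> {"fn": "send_rows", "kwargs": {
  "motion": [
    [[0,0,0,0,0.4,0,-1],[0,0,0,0,0,0,-1],[0,0,0,0,0,0,0.1],[0,0,0,0,0,0,0.15],[0,0,0,0,0,0,0.15]]
  ],
  "force": 15
}}

```text
clock: 3.93
tool_pos: [0.4676, 0.1137, 0.0516]
eef_rot: [-0.706, 0.033, -0.034, 0.707]
contact_force: [-1.1, 0.7, 0.0]
opening: 0.798
```

>>> {"fn": "send_rows", "kwargs": {
  "motion": [
    [[0,0,0,0,0,0,1],[0,0,0,0,0,0,1],[0,0,0,0,0,0,1],[0,0,0,0,0,0,1],[0,0,0,0,0,0,1]]
  ],
  "force": 15
}}

```text
clock: 4.35
tool_pos: [0.4671, 0.1136, 0.0508]
eef_rot: [-0.706, 0.033, -0.033, 0.706]
contact_force: [0.4, 2.5, 1.5]
opening: 0.422
```

>>> {"fn": "send_rows", "kwargs": {
  "motion": [
    [[0,0,0,0,0,0,1],[0,0,0,0,0,0,1],[0,0,0,0,0,0,1],[0,0,0,0,0,0,1],[0,0,0,0,0,0,1]]
  ]
}}

```text
clock: 4.77
tool_pos: [0.4672, 0.1138, 0.0508]
eef_rot: [-0.706, 0.033, -0.033, 0.706]
contact_force: [0.5, 0.5, 1.9]
opening: 0.403
```

```bash
python3 - <<'E'
from h import *
s=get_state(); d=imaging.snapshot("wrist"); print(s["clock"],s["tool_pos"],s["opening"],s["contact_force"]); cv2.imwrite("pics/w2.png",d["img"][:,:,::-1])
E
```

```text
4.7667 [0.46717928 0.11376335 0.05077924] 0.40274246028058475 [0.53921029 0.4603671  1.91004206]
```

View pics/w2.png

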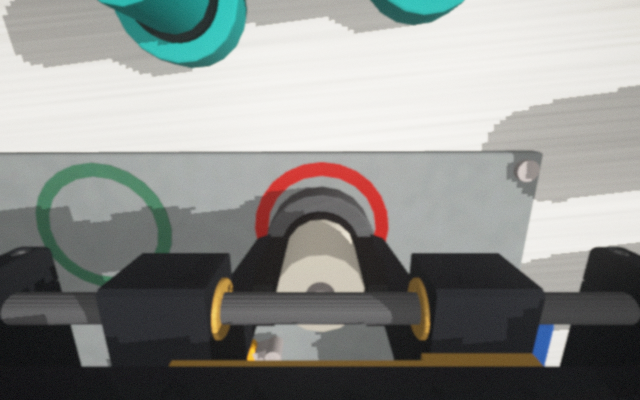

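The idler is gripped (opening 35.5 mm, which matches the 36 mm roller). Sliding it now at constant height.

>>> {"fn": "send_rows", "kwargs": {
  "motion": [
    [[0,0,0,-0.01,0,-0.3,1],[0,0,0,-0.01,0,-0.5,1],[0,0,0,-0.02,0,-0.6,1],[0,0,0,-0.02,0,-0.6,1],[0,0,0,-0.02,0,-0.6,1]]
  ]
}}

```text
clock: 5.23
tool_pos: [0.4608, 0.0618, 0.0508]
eef_rot: [-0.706, 0.033, -0.033, 0.707]
contact_force: [1.3, 4.2, 1.3]
opening: 0.402
```

>>> {"fn": "send_rows", "kwargs": {
  "motion": [
    [[0,0,0,-0.01,0,-0.6,1],[0,0,0,-0.01,0,-0.6,1],[0,0,0,-0.01,0,-0.6,1],[0,0,0,-0.01,0,-0.6,1],[0,0,0,-0.01,0,-0.6,1]]
  ]
}}

```text
clock: 5.65
tool_pos: [0.4537, 0.0014, 0.0508]
eef_rot: [-0.706, 0.033, -0.033, 0.707]
contact_force: [0.6, 4.8, 3.2]
opening: 0.406
```

>>> {"fn": "send_rows", "kwargs": {
  "motion": [
    [[0,0,0,0,0,-0.4,1],[0,0,0,0,0,-0.3,1],[0,0,0,0,0,-0.1,1],[0,0,0,0,0,0,1],[0,0,0,0,0,0,1]]
  ]
}}

```text
clock: 6.07
tool_pos: [0.4519, -0.0148, 0.0508]
eef_rot: [0.707, -0.034, 0.034, -0.706]
contact_force: [0.6, -0.0, 4.0]
opening: 0.403
```

```bash
python3 - <<'E'
from h import *
s=get_state(); d=imaging.snapshot("wrist"); print(s["clock"],s["tool_pos"],s["opening"],s["contact_force"]); cv2.imwrite("pics/w3.png",d["img"][:,:,::-1])
E
```

```text
6.0667 [ 0.4519282  -0.01482319  0.05076019] 0.40299064238845367 [ 0.63991121 -0.04237932  3.98950472]
```

View pics/w3.png

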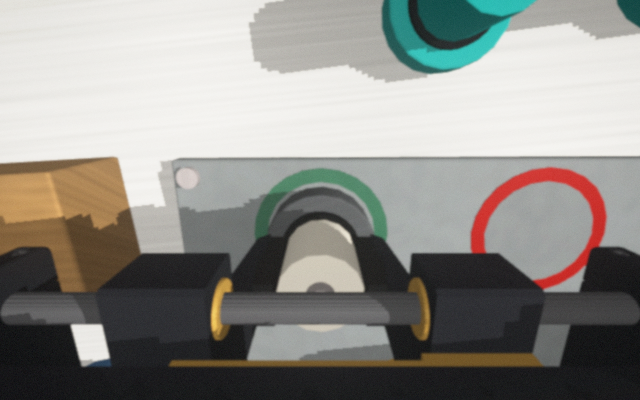

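The idler stands centred in the green ring (ring columns 257–386, foot 270–372). Releasing and lifting.

>>> {"fn": "send_rows", "kwargs": {
  "motion": [
    [[0,0,0,0,0,0,-0.4],[0,0,0,0,0,0,-0.4],[0,0,0,0,0,0,-0.4],[0,0,0,0,0,0,-0.4],[0,0,0,0,0,0,-0.4]]
  ]
}}

```text
clock: 6.53
tool_pos: [0.4522, -0.0138, 0.0506]
eef_rot: [0.706, -0.034, 0.033, -0.706]
contact_force: [-0.2, 0.4, -0.6]
opening: 0.699
```

>>> {"fn": "send_rows", "kwargs": {
  "motion": [
    [[0,0,0,0,-0.3,0,-0.4],[0,0,0,0,-0.8,0,-0.4],[0,0,0,0,-0.9,0,-0.4],[0,0,0,0,-0.9,0,-0.4],[0,0,0,0,-0.9,0,-0.4]]
  ]
}}

```text
clock: 6.95
tool_pos: [0.452, -0.0138, 0.1279]
eef_rot: [0.706, -0.034, 0.033, -0.706]
contact_force: [0.7, -0.4, 0.1]
opening: 0.701
```

```bash
python3 - <<'E'
from h import *
s=get_state(); d=imaging.snapshot("wrist"); print(s["clock"],s["tool_pos"],s["opening"],s["contact_force"]); cv2.imwrite("pics/w4.png",d["img"][:,:,::-1])
E
```

```text
6.95 [ 0.45198368 -0.01384841  0.12787741] 0.7007602066808362 [ 0.67620638 -0.36892745  0.11682479]
```

View pics/w4.png

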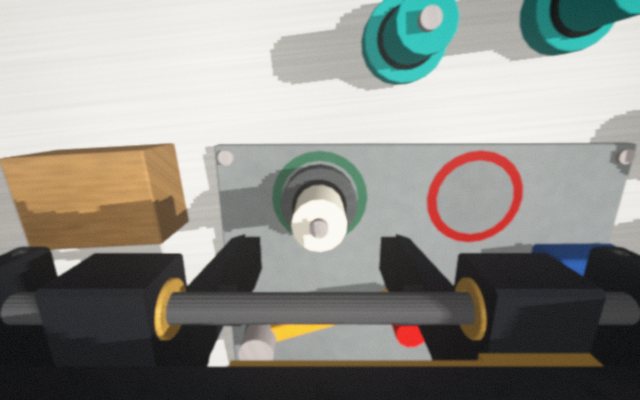

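The idler is released and upright: foot centre about (320,190), inside the green ring centred at (320,193). Next I'll shut the fingers and turn and move to the near side of the red post.

>>> {"fn": "send_rows", "kwargs": {
  "motion": [
    [[0,-0.81,0,0,0,0,1],[0,-0.81,0,0,0,0,1],[0,-0.81,0,0,0,0,1],[0,-0.81,0,0,0,0,1],[0,-0.81,0,0,0,0,1]]
  ],
  "force": 30
}}

```text
clock: 7.42
tool_pos: [0.4522, -0.0139, 0.1269]
eef_rot: [0.702, 0.082, -0.082, -0.702]
contact_force: [0.5, -0.1, 0.9]
opening: 0.346
```

>>> {"fn": "send_rows", "kwargs": {
  "motion": [
    [[0,0,0,0.8,0,0.45,1],[0,0,0,0.8,0,0.45,1],[0,0,0,0.8,0,0.45,1],[0,0,0,0.8,0,0.45,1],[0,0,0,0,0,0,1]]
  ]
}}

```text
clock: 7.83
tool_pos: [0.5095, 0.0393, 0.1272]
eef_rot: [-0.701, -0.084, 0.08, 0.704]
contact_force: [-0.0, 0.5, -0.4]
opening: 0.004
```

```bash
python3 - <<'E'
from h import *
s=get_state(); R=Ro.from_quat(s["eef_rot"]).as_matrix(); print(s["clock"],s["tool_pos"],s["opening"],R.round(3)); 
p=np.array([.546,.0455,.045]); print("post rel tool",R.T@(p-s["tool_pos"]))
d=imaging.snapshot("wrist"); cv2.imwrite("pics/w5.png",d["img"][:,:,::-1])
E
```

```text
7.8333 [0.50954581 0.03930225 0.1272059 ] 0.0038922485566202617 [[ 0.973  0.005 -0.23 ]
 [ 0.23   0.004  0.973]
 [ 0.005 -1.     0.003]]
post rel tool [ 0.03646169  0.08239597 -0.00256496]
```

View pics/w5.png

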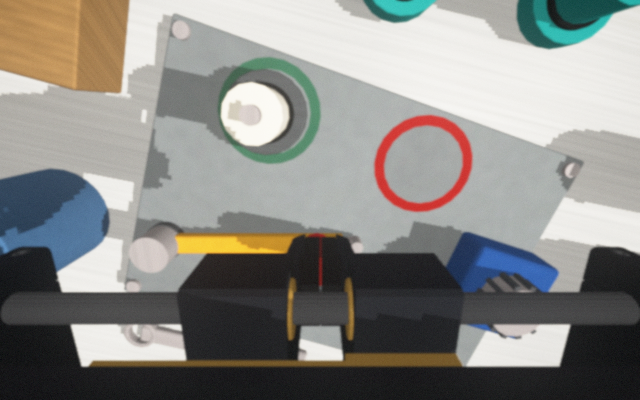

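The fingers are shut and the idler still stands in the green ring (ring centre about (270,110)). The yellow arm ends just under the fingers at (350,245). Descending on the near side of the post.

>>> {"fn": "send_rows", "kwargs": {
  "motion": [
    [[0,0,0,-0.2,0.8,-0.13,1],[0,0,0,0,0.9,0,1],[0,0,0,0,0.9,0,1],[0,0,0,0,0.9,0,1],[0,0,0,0,0.55,0,1]]
  ]
}}

```text
clock: 8.3
tool_pos: [0.501, 0.0309, 0.0444]
eef_rot: [0.703, 0.079, -0.082, -0.702]
contact_force: [-0.3, 0.9, -1.1]
opening: 0.003
```

```bash
cat > st.py <<'E'
from h import *
import sys
s=get_state(); R=Ro.from_quat(s["eef_rot"]).as_matrix(); print(s["clock"],s["tool_pos"].round(4),s["contact_force"].round(1),"phi",np.degrees(np.arctan2(R[0,2],R[1,2])).round(1))
p=np.array([.546,.0455,.045]); print("post0 rel tool",(R.T@(p-s["tool_pos"])).round(4), "pivot rel",(R.T@(np.array([.576,-.0815,.045])-s["tool_pos"])).round(4))
D={n:imaging.snapshot(n) for n in ["scene","side"]}
bx={"scene":(318,190,375,262),"side":(300,165,345,215)}
uv=[]
for n,d in D.items():
    x0,y0,x1,y1=bx[n]
    m=mask(d["img"],172,6,150,50); mm=np.zeros_like(m); mm[y0:y1,x0:x1]=m[y0:y1,x0:x1]
    k,l,st,c=cv2.connectedComponentsWithStats(mm)
    if k>1:
        i=1+np.argmax(st[1:,4]); X=onplane(d,c[i],.0455)
        print(n,st[i].tolist(),X.round(4)[:2],"theta",(np.arctan2(X[0]-.576,X[1]+.0815)+.232).round(3)); uv.append(c[i])
    x0,y0,x1,y1={"scene":(260,155,460,315),"side":(255,140,395,250)}[n]
    cv2.imwrite(f"pics/{n}_{sys.argv[1]}.png",cv2.resize(d["img"][y0:y1,x0:x1,::-1],None,fx=3.7,fy=3.7,interpolation=cv2.INTER_CUBIC))
if len(uv)==2: print(tri(D.values(),uv).round(4))
E
python3 st.py a
```

```text
8.3 [0.501  0.0309 0.0444] [-0.3  0.9 -1.1] phi -13.1
post0 rel tool [ 0.0471 -0.0007  0.0041] pivot rel [ 0.0475 -0.0006 -0.1264]
scene [347, 210, 10, 19, 154] [0.5455 0.0465] theta -0.002
```

View pics/scene_a.png

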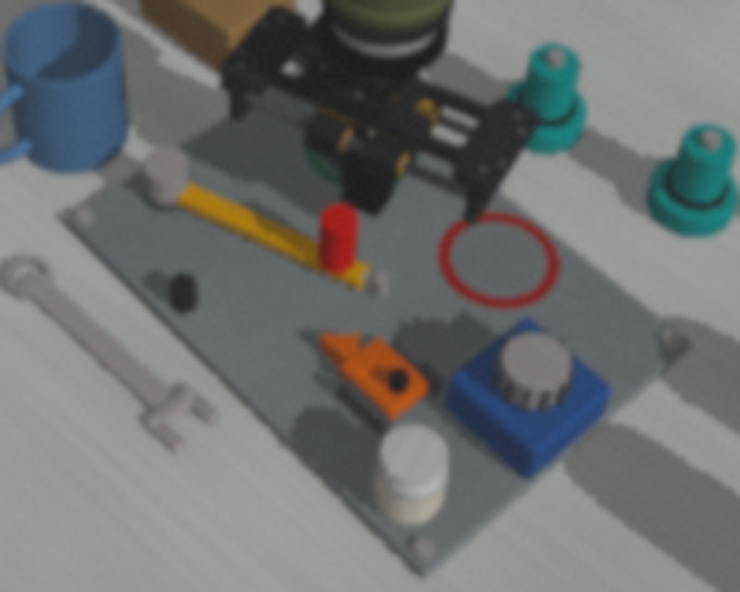

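View pics/side_a.png

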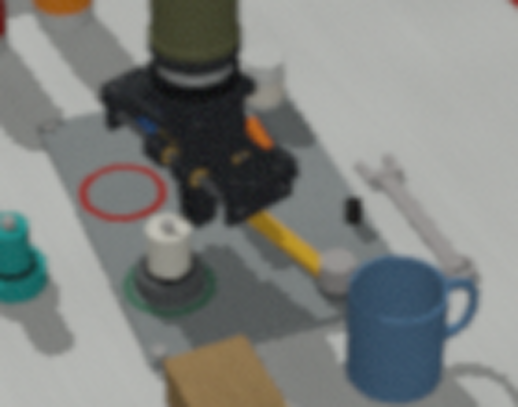

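Scene view: shut fingers at about (370,200) facing the red post at (340,240), post still at angle 0. The idler stands in the green ring in the side view (168,285). Advancing to contact.

>>> {"fn": "send_rows", "kwargs": {
  "motion": [
    [[0,0,0,0.3,-0.1,0.2,1],[0,0,0,0.3,0,0,1],[0,0,0,0.3,0,0,1],[0,0,0,0.2,0,0,1],[0,0,0,0.1,0,0,1]]
  ]
}}

```text
clock: 8.82
tool_pos: [0.5265, 0.0418, 0.0483]
eef_rot: [-0.702, -0.081, 0.08, 0.703]
contact_force: [-1.7, 0.3, 2.0]
opening: 0.002
```

>>> {"fn": "send_rows", "kwargs": {
  "motion": [
    [[0,0.5,0,0.26,0,0.04,1],[0,0.5,0,0.26,0,0.04,1],[0,0.5,0,0.26,0,0.04,1],[0,0,0,0,0,0,1],[0,0,0,0,0,0,1]]
  ]
}}

```text
clock: 9.23
tool_pos: [0.5394, 0.0464, 0.0475]
eef_rot: [0.707, 0.038, -0.039, -0.706]
contact_force: [-5.4, -2.2, 3.5]
opening: 0.003
```

```bash
python3 st.py b
```

```text
9.2333 [0.5394 0.0464 0.0475] [-5.4 -2.2  3.5] phi -6.2
post0 rel tool [ 0.0064  0.0025 -0.0016] pivot rel [ 0.0225  0.0027 -0.1311]
scene [344, 214, 10, 18, 154] [0.5584 0.0493] theta 0.099
```

View pics/scene_b.png

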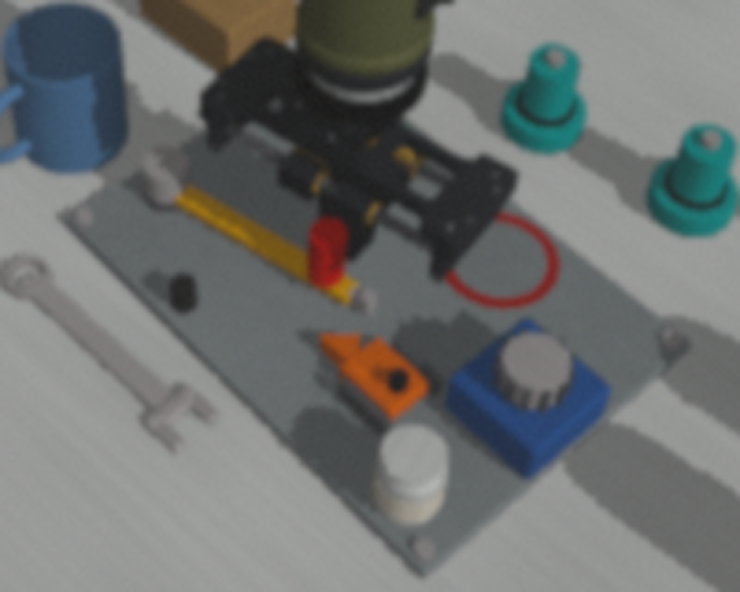

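Contact made: the post is at (327,250), θ≈0.10, with about 5.8 N sideways. Continuing along the arc.

>>> {"fn": "send_rows", "kwargs": {
  "motion": [
    [[0,0.5,0,0.26,0,0.04,1],[0,0.5,0,0.26,0,0.04,1],[0,0.5,0,0.26,0,0.04,1],[0,0.5,0,0.26,0,0.04,1],[0,0.5,0,0.26,0,0.04,1]]
  ]
}}

```text
clock: 9.75
tool_pos: [0.5642, 0.0512, 0.0475]
eef_rot: [0.707, -0.034, 0.031, -0.706]
contact_force: [-6.4, -2.1, 5.1]
opening: 0.006
```

>>> {"fn": "send_rows", "kwargs": {
  "motion": [
    [[0,0.5,0,0.26,0,0.04,1],[0,0.5,0,0.26,0,0.04,1],[0,0.5,0,0.26,0,0.04,1],[0,0.5,0,0.26,0,0.04,1],[0,0,0,0,0,0,1]]
  ]
}}

```text
clock: 10.17
tool_pos: [0.582, 0.0521, 0.0467]
eef_rot: [0.703, -0.092, 0.085, -0.701]
contact_force: [-5.7, 0.5, -1.9]
opening: 0.001
```

```bash
python3 st.py c
```

```text
10.1667 [0.582  0.0521 0.0467] [-5.7  0.5 -1.9] phi 14.4
post0 rel tool [-0.0332  0.0021 -0.0153] pivot rel [ 0.0274  0.0019 -0.1309]
scene [331, 225, 10, 18, 131] [0.604  0.0495] theta 0.443
side [333, 188, 4, 2, 8] [0.5906 0.0225] theta 0.371
[0.5976 0.0408 0.0301]
```

View pics/scene_c.png

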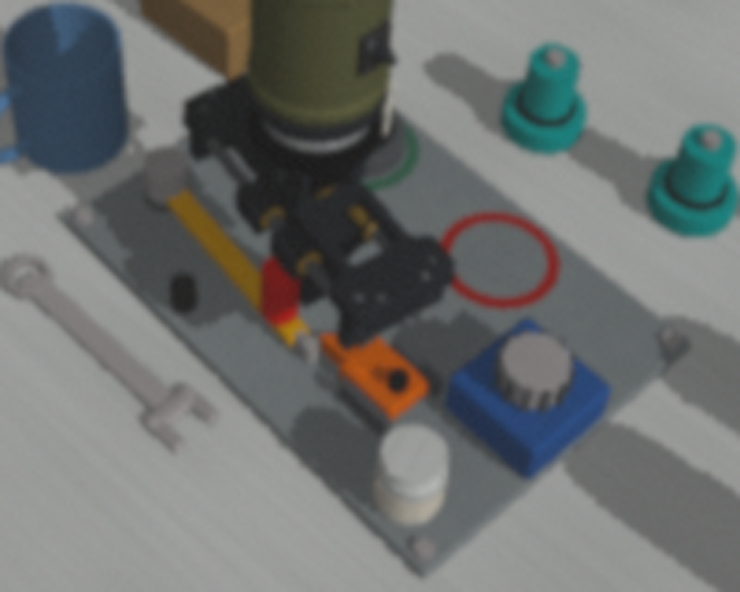

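The arm's tooth is past the pawl: post at (280,290), θ≈0.44. Continuing to near the stop.

>>> {"fn": "send_rows", "kwargs": {
  "motion": [
    [[0,0.45,0,0.26,0,0.04,1],[0,0.45,0,0.26,0,0.04,1],[0,0.45,0,0.26,0,0.04,1],[0,0.45,0,0.26,0,0.04,1],[0,0,0,0,0,0,1]]
  ]
}}

```text
clock: 10.68
tool_pos: [0.6047, 0.049, 0.0465]
eef_rot: [0.694, -0.142, 0.136, -0.693]
contact_force: [-8.6, 1.4, 1.8]
opening: 0.004
```

```bash
python3 st.py d
```

```text
10.6833 [0.6047 0.049  0.0465] [-8.6  1.4  1.8] phi 22.7
post0 rel tool [-0.0528  0.002  -0.0259] pivot rel [ 0.0238  0.0018 -0.1315]
scene [322, 230, 10, 16, 112] [0.6273 0.0448] theta 0.618
side [339, 187, 5, 3, 10] [0.6103 0.0178] theta 0.565
[0.6195 0.0362 0.0289]
```

View pics/scene_d.png

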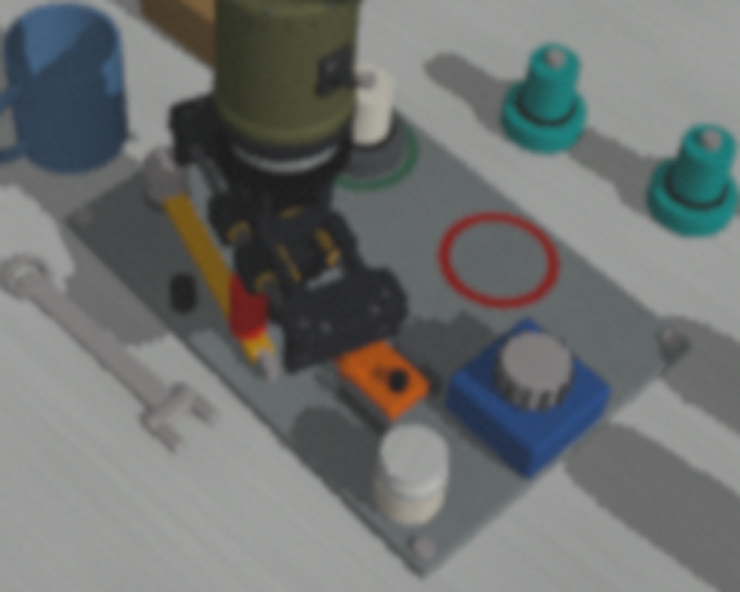

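>>> {"fn": "send_rows", "kwargs": {
  "motion": [
    [[0,0.25,0,0.15,0,0.02,1],[0,0.25,0,0.15,0,0.02,1],[0,0,0,0,0,0,1],[0,0,0,0,0,0,1],[0,0,0,0,0,0,1]]
  ]
}}

```text
clock: 11.2
tool_pos: [0.6093, 0.0479, 0.0465]
eef_rot: [0.691, -0.155, 0.149, -0.69]
contact_force: [-9.5, 1.7, 3.0]
opening: 0.006
```

```bash
python3 st.py e
```

```text
11.2 [0.6093 0.0479 0.0465] [-9.5  1.7  3. ] phi 24.8
post0 rel tool [-0.0565  0.0021 -0.0288] pivot rel [ 0.0241  0.0018 -0.1315]
scene [320, 231, 10, 16, 102] [0.6326 0.044 ] theta 0.656
side [340, 187, 5, 3, 12] [0.6138 0.0153] theta 0.604
[0.624  0.0348 0.0276]
```

View pics/scene_e.png

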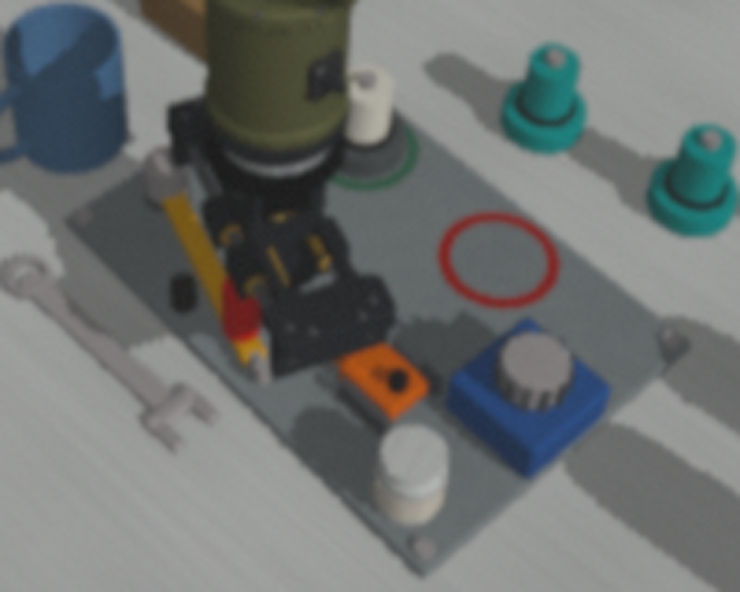

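View pics/side_e.png

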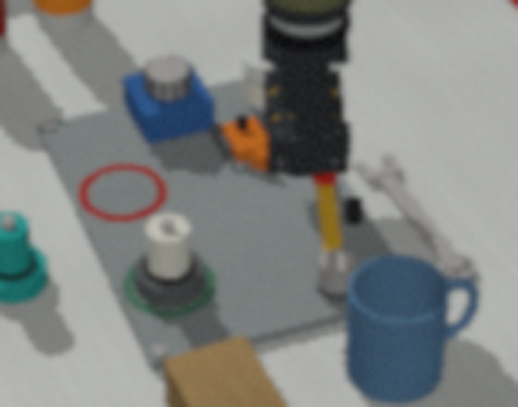

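```bash
python3 - <<'E'
from h import *
d=imaging.snapshot("scene"); im=d["img"]
m=mask(im,17,32,110,60); m[:195]=0; m[265:]=0; m[:,:300]=0; m[:,350:]=0
ys,xs=np.where(m); print(len(xs),xs.min(),xs.max(),ys.min(),ys.max())
P=np.array([onplane(d,(x,y),.024)[:2] for x,y in zip(xs,ys)])
for sel in (P[:,1]<.03, P[:,1]<9):
    Q=P[sel]; c=Q.mean(0); v=np.linalg.svd(Q-c)[2][0]; v*=np.sign(v[1]); print(len(Q),c,"dir th",np.arctan2(*v)+.232,"centroid th",np.arctan2(c[0]-.576,c[1]+.0815)+.232, "cap offs", c+v*((-.0815-c[1])/v[1]))
cv2.imwrite("pics/zz.png",cv2.resize(im[195:265,290:350,::-1],None,fx=8,fy=8,interpolation=cv2.INTER_CUBIC))
# predicted stop center & arm edge
print(proj(d,[.631,-.0097,.03]))
for th in (.6,.65,.7):
    a=th-.232; r=np.array([np.sin(a),np.cos(a)]); t=np.array([r[1],-r[0]]); print(th,[((proj(d,[*(np.array([.576,-.0815])+L*r+.008*t),.024])-[290,195])*8).round(0) for L in (.04,.09,.1)])
E
```

```text
273 304 348 208 253
225 [ 0.59960212 -0.02168296] dir th 0.5079482550506592 centroid th 0.6078181535928143 cap offs [ 0.58266357 -0.0815    ]
273 [ 0.60108427 -0.00906412] dir th 0.5109237579463163 centroid th 0.5653714517995246 cap offs [ 0.5803394 -0.0815   ]
[308.30665187 230.19928534]
0.6 [array([139., 161.]), array([206., 282.]), array([220., 307.])]
0.65 [array([132., 163.]), array([191., 286.]), array([204., 311.])]
0.7 [array([126., 163.]), array([177., 289.]), array([187., 315.])]
```

View pics/zz.png

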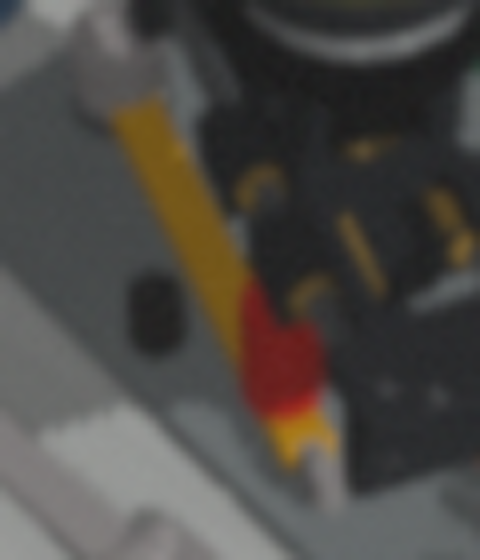

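The estimates of θ agree near 0.65: red post 0.656, finger position 0.645, spring force about 0.66. A small gap to the stop at (158,310) in the zoom is still visible. Now a hold check.

>>> {"fn": "send_rows", "kwargs": {
  "motion": [
    [[0,0,0,0,0,0,1],[0,0,0,0,0,0,1],[0,0,0,0,0,0,1],[0,0,0,0,0,0,1],[0,0,0,0,0,0,1]]
  ]
}}

```text
clock: 11.77
tool_pos: [0.6093, 0.048, 0.0465]
eef_rot: [0.691, -0.155, 0.149, -0.69]
contact_force: [-9.5, 1.3, 2.9]
opening: 0.005
```

```bash
python3 st.py f; python3 - <<'E'
from h import *
d=imaging.snapshot("side")
m=mask(d["img"],35,85,60,30); m[:,:275]=0; m[:,330:]=0; m[:195]=0; m[240:]=0
ys,xs=np.where(m); print("green bbox",xs.min(),xs.max(),ys.min(),ys.max())
from plant import job
print(job.finish_job())
E
```

```text
11.7667 [0.6093 0.048  0.0465] [-9.5  1.3  2.9] phi 24.8
post0 rel tool [-0.0564  0.0021 -0.0288] pivot rel [ 0.0241  0.0019 -0.1315]
scene [320, 231, 10, 16, 107] [0.6324 0.0439] theta 0.655
side [340, 187, 5, 3, 12] [0.6146 0.0144] theta 0.614
[0.6243 0.0344 0.0276]
green bbox 289 312 213 225
the job is handed in; nothing more can be done
None
```

I did both parts in order and handed the job in at about 12 s of the 43 s; no verdict was reported.

- **Idler:** I gripped it by the roller, slid it from the red ring to the green ring without raising the tool, and let go. The wrist picture after release showed its foot centred in the green ring.
- **Tensioner:** I pushed the red post back with shut fingers, past the pawl's click, and held it near the end stop. Three estimates of the angle agree at 0.645 to 0.66 (the stop is at 0.70): the red post in the scene view, the finger position and the spring force. The pose and a push of about 9.6 N stayed steady over the last half second, and a gap to the stop was still visible.
- **Checks that disagreed:** The side view gave about 0.61, but it saw only a sliver of the post beside the gripper. A straight-line fit to the yellow arm gave about 0.51, which I rejected because I think gold parts of the gripper got into the mask. Reading the arm's edge off the zoomed picture gave anywhere from 0.62 to 0.65.
- **Bystanders:** I kept clear of them, and the scene and side views near the plate showed nothing out of place. I did not measure each one again at the end.

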